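Build up a stub axle in order

TASK

Build up the green stub axle, not the red one: slide the large bearing down onto its shoulder, then the copper spacer, then the small bearing, and last set the brass grease cap fully down over the small bearing, each part flat on the one before. Leave the coffee tin, the bakelite knob and the tray of clips where they are.

Things in the scene. Friction and masses are not known exactly. Their poses are not given: they have to be found in the camera images.
- stub_green: Fixed upright stub axle to build up: green plate 90 x 90 x 8 mm with four dark 4 mm bolt heads, green round shoulder (diameter 48 mm, top 14 mm above the bench), bare steel axle on it, diameter 22 mm at the foot tapering to 19 mm at 54 mm above the bench, then a cone to a 10 mm tip at 66 mm. Origin: on the axle's axis, centre of the plate's underside, on the bench; z up. Yaw is irrelevant.
- stub_red: Another stub axle of exactly the same shape and size, also fixed, but with red plate and shoulder; not to be used. Origin: centre of the plate's underside.
- bearing_large: Large bright steel ball bearing with a ring of blue balls, lying flat: outer diameter 62 mm, bore 30 mm, 22 mm high, about 0.26 kg. Origin: centre of its underside, z up.
- spacer: Plain copper tube standing on end: outer diameter 38 mm, bore 26 mm, 20 mm high, about 0.09 kg. Origin: centre of its underside, z up.
- bearing_small: Small ball bearing with dark steel outer race, bright inner race and black balls, lying flat: outer diameter 44 mm, bore 24 mm, 16 mm high, about 0.09 kg. Origin: centre of its underside, z up.
- cap: Brass grease cap, mouth down, 0.12 kg: straight skirt, outer diameter 60 mm, 20 mm high; low dome to 28 mm, steel nipple (9 mm wide) to 41.5 mm. Hollow: inside diameter 54 mm, 14 mm deep; it drops over the small bearing until its roof rests on that bearing's top, the rim hanging 14 mm below that face. Origin: centre of the skirt's lower rim, z up.
- knob: Bystander: loose dark brown bakelite knob, diameter 52 mm, 30 mm high. Origin: centre of its underside.
- clip_tray: Bystander: loose black tray 100 x 70 x 16 mm holding three chrome U-shaped hubcap clips. Origin: centre of its underside, x along the 100 mm side.
- tin: Bystander: open steel coffee tin of rivets with a yellow band, diameter 96 mm, 110 mm high, on the bench to the robot's left. Origin: centre of its underside.

How it is judged:
By the outcome, as a careful person would: the job done as asked, in the order asked, and still so for the second after the job is handed in, with the robot touching nothing.
It also fails if it takes over 112 s, if anything falls off the work surface, if the arm or the gripper's body presses on something with over 40 N, if the wrist force passes 120 N, or if a joint passes its speed limit or range.

ROBOT

A 7-joint arm with a two-finger parallel gripper is mounted at the origin on the work surface. World frame = base frame: x ahead of the robot, y to its left, z up, the work surface at z = 0. Lengths are in m, angles in rad, forces in N, time in s.
With the tool pointing down it reaches from about 0.4 to 0.875 m from the base axis. Payload 19.3 kg.
Tool frame: the origin (TCP) lies at the very end of the fingers, on their centre line; the grasp point (between the pads) lies 19 mm behind it; z points along the fingers, y is the line along which they close (so a half turn about z gives the same grasp; the last joint's range is limited). The gripper opens to 85 mm and grips with 20 to 120 N. Pads are 22 mm wide; open, the fingers measure 114 mm over their backs; the gripper's body (76 mm by 85 mm) begins 54 mm behind the grasp point. The pads swing forward as they close: fully open they stand 13 mm farther back than shut.
Start: joints at [1.175, 0.521, -0.036, 1.599, 0.021, 1.021, -0.113], TCP at [0.2, -0.592, 0.231] pointing down, gripper open.
Joint ranges: [-2.91, 2.91], [-0.3, 2.13], [-1.5, 1.42], [0.17, 2.43], [-1.26, 4.41], [0.16, 1.93], [-2.52, 2.52]. Speed limits (rad/s): [1.89, 1.89, 2.39, 2.39, 3.01, 3.01, 3.01].

INTERFACE

Orientations are given as [roll, pitch, yaw] about the fixed x, y, z axes, in that order (R = Rz(yaw) Ry(pitch) Rx(roll)).
In Python, from workcell import bot, grab_frame, calibration, job gives the robot as it stands.
- The arm moves only by the shell command python3 -m creep 'ROWS' [FORCE]. ROWS is one flat JSON list of numbers that holds 1 to 5 rows one after another, with no inner brackets; each row has 7 numbers: the finger opening in m, then dx, dy, dz in normalised numbers (1 is 60 cm), then a rotation vector rx, ry, rz in fractions of the full range, 1 being 2 rad; each row is the pose to reach, as a shift and turn from the pose commanded when the command began, along the tool's axes at that moment; what a row does not reach only later rows make up. A row lasts 1/8 s, in which the tool goes at most 0.0625 m and 0.188 rad, less where a joint would pass 70% of its speed; a pose out of reach is approached as far as the arm can. The fingers move at their own pace and stop on an object; FORCE is the grip in N (left out, the last holds). Time passes only in rows, so rows that do not move let the fingers close. It prints the time, the measured TCP pose, the force, the opening and the grip force at its end. Shift and turn numbers lie between -1 and 1, and a call with a number outside is refused. Input that does not fit is refused with a message, and nothing moves.
- bot.observe(): the state, without advancing time (a new reading comes with each control period).
- grab_frame(name): name is "side" or "top" or "wrist"; returns (picture, depth): 480x640x3 uint8, blue, green, red; 480x640 float32, m along the optical axis (not along the pixel's ray), 0 where there is no reading.
- calibration(name): a dict with "vfov" (degrees; the focal length in pixels is half the picture's height over the tangent of half this angle, whatever the lens; pixels are square), "cx", "cy" (the principal point, pixels), "eye" and "attitude" of the camera in the world. Camera axes: x right, y down, z forward; pixel columns grow to the right and rows downward; lengths in m; the calibration is good to about 2 mm. A picture is of the moment at which its call begins: read the wrist's pose just before it. calibration takes no time and is no camera call; for the wrist camera it gives the pose at the moment of the call.
- job.job_done(): hands the job in; it is judged then, once.
The state is a dict: "clock": time; "qpos": joint angles; "qd": joint speeds; "joint_efforts": joint torques, N m; "position": TCP position; "tool_rot": TCP orientation; "force": force on the tool from outside, world axes, zero at the start; "moment": the same for the moment, N m; "grip_width": finger opening in m; "finger_force": force on a finger pad.
Only numpy, scipy, OpenCV 4.12 (cv2) and the standard library are available. Lean on these libraries where they do the work, as an engineer would, in place of code of your own. Each camera call takes 0.05 s, during which the arm holds its last target. There are 200 camera calls.

## Working session

There is one attempt and no reset: what is moved stays moved. The work goes in short steps, Python scripts to look and compute and a shell command to move; the robot and the scene stay as the last step left them, time stands still between calls to the robot, and variables do not carry over. Pictures are saved under pics/ and viewed, at most 14 in all, crops included, and the job is handed in when it is done.

```bash
mkdir -p pics; ls; python3 - <<'E'
from workcell import bot, grab_frame, calibration, job
import cv2,numpy as np
s=bot.observe();print({k:np.round(v,4).tolist() for k,v in s.items()})
for n in("top","side"):
    p,d=grab_frame(n);cv2.imwrite(f"pics/{n}0.png",p);np.save(f"{n}0.npy",d);print(n,calibration(n))
E
```

```text
pics
{'clock': 0.0, 'qpos': [1.1748, 0.522, -0.0363, 1.6, 0.0212, 1.0211, -0.1128], 'qd': [-0.0021, -0.0013, 0.001, -0.0002, 0.0005, -0.0002, 0.0007], 'joint_efforts': [-0.0005, -92.7133, 1.9795, -36.9936, 0.0177, 0.0083, -0.0001], 'position': [0.1999, -0.5918, 0.2307], 'tool_rot': [-3.1405, 0.0001, 0.3258], 'force': [-1.0584, 0.4712, -0.8638], 'moment': [0.037, 0.0272, -0.0114], 'finger_force': 0.0, 'grip_width': 0.0853}
top {'vfov': 48.65418412832553, 'cx': 326.4961972391492, 'cy': 246.99188036227346, 'eye': array([0.32686519, 0.09929959, 1.12671865]), 'attitude': array([-2.96696702,  0.005234  , -1.56021712])}
side {'vfov': 56.204099018681326, 'cx': 318.57947730643764, 'cy': 234.11966080036626, 'eye': array([ 0.22684553, -0.58922728,  0.49815048]), 'attitude': array([-2.12440421, -0.01556069, -0.39815329])}
```

View pics/top0.png

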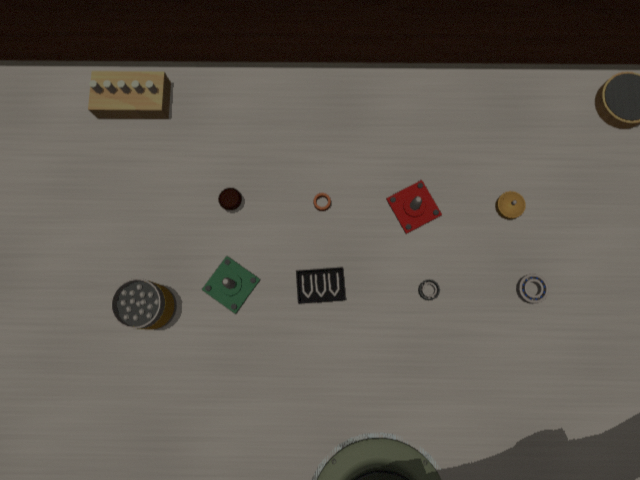

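View pics/side0.png

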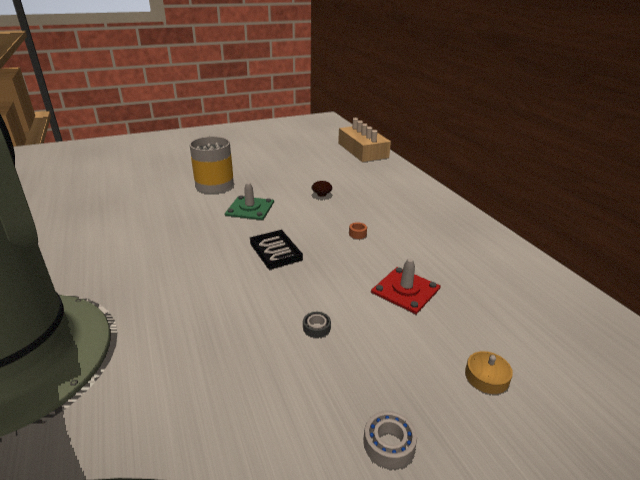

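The top view shows the green stub at (231,284), red stub (414,206), spacer (322,202), cap (511,205), small bearing (429,289), large bearing (532,289), knob (230,199), tray (321,286) and tin (140,304). The side view agrees with this layout.

```bash
cat > h.py <<'E'
from workcell import bot, grab_frame, calibration, job
import cv2,numpy as np
from scipy.spatial.transform import Rotation as R
def cam(c):
    return 240/np.tan(np.radians(c["vfov"])/2), R.from_euler("xyz",c["attitude"]).as_matrix()
def world(d,c):
    f,M=cam(c); v,u=np.mgrid[:480,:640]
    P=np.stack([(u-c["cx"])*d/f,(v-c["cy"])*d/f,d],-1)
    return P@M.T+c["eye"]
def pix(u,v,z,c):  # pixel -> world on plane z
    f,M=cam(c); r=M@np.array([(u-c["cx"])/f,(v-c["cy"])/f,1]); e=c["eye"]; return e+r*(z-e[2])/r[2]
def proj(p,c):
    f,M=cam(c); q=M.T@(np.array(p)-c["eye"]); return q[:2]/q[2]*f+[c["cx"],c["cy"]]
def tool(p,s=None):  # world target TCP -> shift in tool axes
    s=s or bot.observe(); return R.from_euler("xyz",s["tool_rot"]).as_matrix().T@(np.array(p)-s["position"])
E
python3 - <<'E'
from h import *
d=np.load("top0.npy");c=calibration("top");W=world(d,c)
print("bench",np.median(W[350:400,200:300,2]),W[350:400,200:300,2].std())
for n,u,v,r,z in[("green",231,284,30,.008),("large",532,289,20,.022),("spacer",322,202,14,.02),("small",429,289,15,.016),("cap",511,205,18,.02),("red",414,206,30,.008),("knob",230,199,16,.03),("tray",321,286,32,.016)]:
    w=W[v-r:v+r,u-r:u+r].reshape(-1,3);k=w[(w[:,2]>z-.006)&(w[:,2]<z+.05)]
    if n in("green","red"):
        t=w[w[:,2]>.045];print(n,"axle",t.mean(0).round(4),len(t))
    (x,y),rr=cv2.minEnclosingCircle(k[:,:2].astype(np.float32));print(n,(round(x,4),round(y,4)),round(rr,4),k[:,:2].mean(0).round(4),"zmax",k[:,2].max().round(4),len(k),"pixel",pix(u,v,z,c).round(4))
print({k:v for k,v in calibration("wrist").items()})
E
```

```text
bench 0.0005362166405008528 0.06748014438276512
green axle [0.4217 0.2702 0.2528] 94
green (0.445, 0.3069) 0.0875 [0.4428 0.3086] zmax 0.0578 2161 pixel [0.4427 0.3085 0.008 ]
large (0.4394, -0.324) 0.0322 [ 0.4399 -0.3237] zmax 0.0298 500 pixel [ 0.4371 -0.3212  0.022 ]
spacer (0.6238, 0.1182) 0.0192 [0.6236 0.1183] zmax 0.0248 139 pixel [0.6201 0.1179 0.02  ]
small (0.4364, -0.108) 0.0221 [ 0.4359 -0.1081] zmax 0.0233 219 pixel [ 0.4355 -0.1083  0.016 ]
cap (0.6204, -0.287) 0.031 [ 0.6185 -0.285 ] zmax 0.0436 616 pixel [ 0.6172 -0.2872  0.02  ]
red axle [ 0.5633 -0.0471  0.2504] 95
red (0.619, -0.0828) 0.093 [ 0.6171 -0.0802] zmax 0.0576 2275 pixel [ 0.6162 -0.0815  0.008 ]
knob (0.6257, 0.3154) 0.0255 [0.6251 0.3151] zmax 0.0362 386 pixel [0.6223 0.3141 0.03  ]
tray (0.4431, 0.1192) 0.0601 [0.4429 0.1191] zmax 0.0241 473 pixel [0.4396 0.1178 0.016 ]
{'vfov': 66.04717939674369, 'cx': 315.2958593251431, 'cy': 235.55619746834228, 'eye': array([ 0.27826492, -0.56628671,  0.37303364]), 'attitude': array([ 2.82216118e+00,  9.00672671e-04, -1.24514504e+00])}
```

Units first: shifts go in shares of 60 cm and turns go in shares of 2 rad. So 0.25 m / 0.6 = 0.4167, -0.085 m / 0.6 = -0.1417, -0.36 rad / 2 = -0.18.

```bash
python3 -m creep '[0.085,0.0833,-0.0467,0,0,0,-0.09,0.085,0.1667,-0.0933,0,0,0,-0.18,0.085,0.25,-0.1417,0,0,0,-0.27,0.085,0.3333,-0.1883,0,0,0,-0.36,0.085,0.4167,-0.235,0,0,0,-0.45]'
python3 - <<'E'
from h import *
s=bot.observe();print(s["tool_rot"],tool([.44,-.324,.231]).round(4))
E
```

```text
clock: 0.72
position: [0.3927, -0.377, 0.2313]
tool_rot: [-3.142, 0.0, 1.232]
force: [1.1, -0.6, -0.5]
grip_width: 0.0848
finger_force: 0.0
[-3.14151000e+00  8.20280451e-05  1.23164812e+00] [0.0657 0.027  0.0003]
```

Scaled: 0.067 m / 0.6 = 0.1117, 0.033 m / 0.6 = 0.055, -0.343 rad / 2 = -0.1715.

```bash
python3 -m creep '[0.085,0.055,0.0225,0,0,0,-0.086,0.085,0.1117,0.045,0,0,0,-0.1715,0.085,0.1117,0.045,0,0,0,-0.1715,0.085,0.1117,0.045,0,0,0,-0.1715]'
python3 - <<'E'
from h import *
p,d=grab_frame("wrist");cv2.imwrite("pics/w1.png",p);np.save("w1.npy",d);c=calibration("wrist");print(c,bot.observe()["position"])
print(proj([.4394,-.324,.022],c)); W=world(d,c)
k=W[(W[...,2]>.016)&(W[...,2]<.03)&(abs(W[...,0]-.44)<.06)&(abs(W[...,1]+.324)<.06)]
print(cv2.minEnclosingCircle(k[:,:2].astype(np.float32)),len(k),k.mean(0))
E
```

```text
clock: 1.23
position: [0.4393, -0.3251, 0.231]
tool_rot: [-3.141, -0.0, 1.567]
force: [0.2, 0.1, 0.5]
grip_width: 0.085
finger_force: 0.0
{'vfov': 66.04717939674369, 'cx': 315.2958593251431, 'cy': 235.55619746834228, 'eye': array([ 0.44124486, -0.24474492,  0.37333876]), 'attitude': array([ 2.82156705e+00,  9.86690871e-06, -4.81317450e-03])} [ 0.43908183 -0.32542287  0.23112711]
[313.79197137 199.20368913]
((0.44124162197113037, -0.32240813970565796), 0.030999496579170227) 1992 [ 0.4414962  -0.32185232  0.02099783]
```

View pics/w1.png

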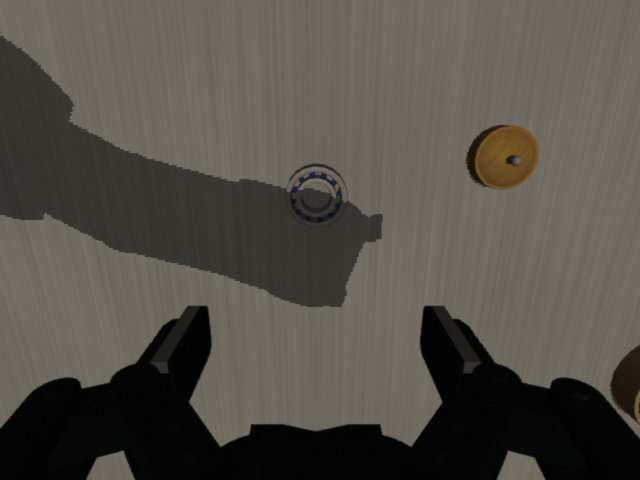

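The wrist view shows the large bearing at (316,195), with the cap at (507,157), and the fingers straddle it well.

Scaled: 0.231 m / 0.6 = 0.385, 0.003 m / 0.6 = 0.005.

```bash
python3 -m creep '[0.085,0.005,0.0033,0.1,0,0,0,0.085,0.005,0.0033,0.2,0,0,0,0.085,0.005,0.0033,0.3,0,0,0,0.085,0.005,0.0033,0.3533,0,0,0,0.085,0.005,0.0033,0.385,0,0,0]' 60; python3 -m creep '[0.085,0,0,0.0033,0,0,0,0.05,0,0,0.0033,0,0,0,0.05,0,0,0.0033,0,0,0,0.05,0,0,0.0033,0,0,0,0.05,0,0,0.0033,0,0,0]' 60
```

```text
clock: 1.9
position: [0.4408, -0.3221, -0.0013]
tool_rot: [-3.14, -0.001, 1.567]
force: [-1.0, -0.8, 0.3]
grip_width: 0.0854
finger_force: 0.0
clock: 2.52
position: [0.4422, -0.3223, -0.0001]
tool_rot: [3.14, 0.001, 1.568]
force: [-2.7, 1.2, 10.4]
grip_width: 0.0593
finger_force: 62.5
```

Scaled: -0.15 m / 0.6 = -0.25, -0.13 m / 0.6 = -0.2167.

```bash
python3 -m creep '[0.05,0,0,-0.05,0,0,0,0.05,0,0,-0.1333,0,0,0,0.05,0,0,-0.2167,0,0,0,0.05,0,0,-0.25,0,0,0,0.05,0,0,-0.25,0,0,0]'
python3 - <<'E'
from h import *
p,d=grab_frame("wrist");cv2.imwrite("pics/w2.png",p);np.save("w2.npy",d)
s=bot.observe();print(s["position"],s["tool_rot"],s["force"])
E
```

```text
clock: 3.15
position: [0.4424, -0.3223, 0.1503]
tool_rot: [3.139, 0.002, 1.568]
force: [0.4, -0.0, -3.8]
grip_width: 0.0593
finger_force: 67.9
[ 0.44173222 -0.32194141  0.14883943] [3.14059778e+00 1.06752902e-03 1.56825924e+00] [ 0.04238793  0.29403417 -3.61523623]
```

View pics/w2.png

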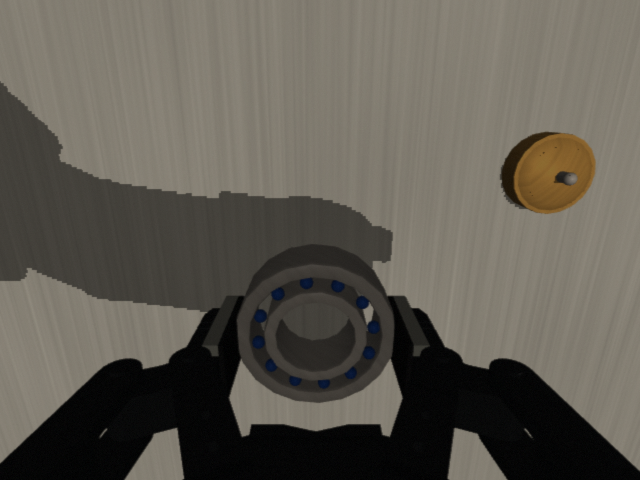

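The bearing is held squarely between the fingers, its top face centred at about (316,336), with the cap to the right.

Scaled: 0.29 m / 0.6 = 0.4833, 0.23 m / 0.6 = 0.3833.

```bash
python3 -m creep '[0.05,0.0833,0,-0.0333,0,0,0,0.05,0.1833,0,-0.0667,0,0,0,0.05,0.2833,0,-0.0833,0,0,0,0.05,0.3833,0,-0.0833,0,0,0,0.05,0.4833,0,-0.0833,0,0,0]'; python3 -m creep '[0.05,0.1,0,0,0,0,0,0.05,0.2,0,0,0,0,0,0.05,0.3,0,0,0,0,0,0.05,0.4,0,0,0,0,0,0.05,0.4833,0,0,0,0,0]'; python3 -m creep '[0.05,0.05,0,0,0,0,0,0.05,0.05,0,0,0,0,0,0.05,0.05,0,0,0,0,0]'
python3 - <<'E'
from h import *
s=bot.observe();c=calibration("wrist");p,d=grab_frame("wrist");cv2.imwrite("pics/w3.png",p);np.save("w3.npy",d);np.save("w3c.npy",c,allow_pickle=True)
print(s["position"],s["tool_rot"]);W=world(d,c);t=s["position"]
def comp(a,b,x,y,r=.06):
    k=W[(W[...,2]>a)&(W[...,2]<b)&(np.hypot(W[...,0]-x,W[...,1]-y)<r)];return k
k=comp(t[2]-.02,t[2]+.06,t[0],t[1],.034);print(len(k),np.percentile(k[:,2],[5,50,95]))
for a,b in[(.011,.018),(.02,.07),(.05,.07)]:
    k=comp(a,b,.443,.308);print(a,len(k),k.mean(0),cv2.minEnclosingCircle(k[:,:2].astype(np.float32)))
E
```

```text
clock: 3.82
position: [0.4417, -0.0299, 0.1976]
tool_rot: [-3.141, -0.0, 1.568]
force: [1.1, -0.2, -2.8]
grip_width: 0.0591
finger_force: 67.8
clock: 4.45
position: [0.4422, 0.2605, 0.1971]
tool_rot: [-3.14, 0.0, 1.57]
force: [1.8, -1.8, -2.8]
grip_width: 0.0591
finger_force: 67.8
clock: 4.82
position: [0.4427, 0.2875, 0.1973]
tool_rot: [-3.14, 0.001, 1.569]
force: [-0.0, 0.2, -3.0]
grip_width: 0.059
finger_force: 67.9
[0.44274065 0.28750499 0.19729442] [-3.14017928e+00  1.20869502e-03  1.56860914e+00]
21445 [0.20275941 0.21823115 0.2394152 ]
0.011 2101 [0.44489474 0.31461232 0.01329217] ((0.4449516534805298, 0.3118930160999298), 0.05393904820084572)
0.02 628 [0.4448193  0.31547081 0.05371225] ((0.4451037645339966, 0.3129376769065857), 0.010527358390390873)
0.05 458 [0.44479992 0.31389005 0.06056928] ((0.44468697905540466, 0.3123231530189514), 0.009649548679590225)
```

View pics/w3.png

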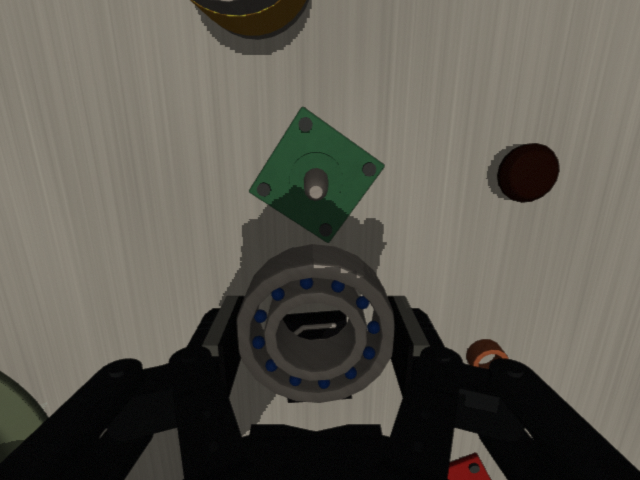

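The axle tip is at (315,191), and the held bearing's top rim runs from about column 238 to 394 and row 270 to 400.

```bash
python3 - <<'E'
from h import *
c=calibration("wrist");d=np.load("w3.npy");W=world(d,c);t=bot.observe()["position"]
print("tip",pix(315.5,191,.066,c))
q=np.array([pix(u,v,.008,c) for u,v in[(304,107),(384,165),(329,241),(250,191)]]);print("plate",q.mean(0))
# top face of held bearing: annulus pixels
m=np.zeros((480,640),np.uint8);cv2.ellipse(m,(316,335),(74,61),0,0,360,255,-1);cv2.ellipse(m,(316,335),(54,46),0,0,360,0,-1)
k=W[m>0];z=np.median(k[:,2]);k=k[abs(k[:,2]-z)<.004]
A=np.c_[k[:,:2]-k[:,:2].mean(0),np.ones(len(k))];print("plane",np.linalg.lstsq(A,k[:,2],rcond=None)[0],len(k))
print("bearing rel tcp",np.array(cv2.minEnclosingCircle(W[(abs(W[...,2]-z)<.003)&(np.hypot(W[...,0]-t[0],W[...,1]-t[1])<.036)][:,:2].astype(np.float32))[0])-t[:2],t, [pix(316,v,z,c)[:2]-t[:2] for v in(333,335)])
k=W[(W[...,2]>.0115)&(W[...,2]<.0175)&(np.hypot(W[...,0]-.445,W[...,1]-.312)<.027)]
print("shoulder",cv2.minEnclosingCircle(k[:,:2].astype(np.float32)))
E
```

```text
tip [0.44497756 0.31233012 0.066     ]
plate [0.4460998  0.31238523 0.008     ]
plane [0.00352528 0.00932997 0.21809452] 5066
bearing rel tcp [-1.08044878e-06  2.77926496e-03] [0.44298575 0.28727437 0.19759106] [array([0.002081  , 0.00120956]), array([0.00207886, 0.00032789])]
shoulder ((0.44526270031929016, 0.31181690096855164), 0.02409198135137558)
```

Scaled: 0.11 m / 0.6 = 0.1833, 0.08 m / 0.6 = 0.1333.

```bash
python3 -m creep '[0.05,0.0408,0,0.05,0,0,0,0.05,0.0408,0,0.1333,0,0,0,0.05,0.0408,0,0.1833,0,0,0,0.05,0.0408,0,0.1833,0,0,0]'; python3 -m creep '[0.05,0,0,0.0333,0,0,0,0.05,0,0,0.0667,0,0,0,0.05,0,0,0.0917,0,0,0,0.05,0,0,0.1083,0,0,0,0.05,0,0,0.1083,0,0,0]'
```

```text
clock: 5.38
position: [0.4424, 0.3113, 0.0867]
tool_rot: [-3.139, 0.002, 1.568]
force: [-0.9, 0.4, -3.6]
grip_width: 0.0589
finger_force: 67.7
clock: 6.0
position: [0.4431, 0.3128, 0.0233]
tool_rot: [-3.141, 0.0, 1.569]
force: [-0.1, -0.2, -2.6]
grip_width: 0.0591
finger_force: 67.8
```

No contact so far. Next I lower to the shoulder and release.

Scaled: 0.0075 m / 0.6 = 0.0125, 0.006 m / 0.6 = 0.01.

```bash
python3 -m creep '[0.05,0,0,0.005,0,0,0,0.05,0,0,0.01,0,0,0,0.05,0,0,0.0125,0,0,0,0.05,0,0,0.0125,0,0,0]'; python3 -m creep '[0.07,0,0,0,0,0,0,0.075,0,0,0,0,0,0,0.08,0,0,0,0,0,0,0.085,0,0,0,0,0,0]'; python3 -m creep '[0.085,0,0,-0.0333,0,0,0,0.085,0,0,-0.1,0,0,0,0.085,-0.05,0,-0.1833,0,0,0,0.085,-0.05,0,-0.2667,0,0,0,0.085,-0.05,0,-0.3,0,0,0]'
cat > look.py <<'E'
from h import *
import sys
n=sys.argv[1]
bot_p=bot.observe()["position"];c=calibration("wrist");p,d=grab_frame("wrist");cv2.imwrite(f"pics/{n}.png",p);W=world(d,c);print(bot_p)
def band(a,b,x,y,r):
    k=W[(W[...,2]>a)&(W[...,2]<b)&(np.hypot(W[...,0]-x,W[...,1]-y)<r)]
    (u,v),q=cv2.minEnclosingCircle(k[:,:2].astype(np.float32)) if len(k) else ((0,0),0)
    A=np.c_[k[:,:2]-k[:,:2].mean(0),np.ones(len(k))];f=np.linalg.lstsq(A,k[:,2],rcond=None)[0]
    print((a,b),len(k),"circle",np.round([u,v,q],4),"plane",f.round(4))
a=[float(v) for v in sys.argv[2:]]
for i in range(0,len(a),5): band(*a[i:i+5])
E
python3 look.py w4 .03 .042 .445 .312 .045 .055 .07 .445 .312 .03
```

```text
clock: 6.5
position: [0.4431, 0.3129, 0.0158]
tool_rot: [-3.142, 0.0, 1.569]
force: [-0.3, 0.5, -3.4]
grip_width: 0.0592
finger_force: 67.8
clock: 7.0
position: [0.4432, 0.3129, 0.0159]
tool_rot: [3.141, -0.0, 1.569]
force: [-0.8, -0.1, -0.9]
grip_width: 0.0851
finger_force: 0.0
clock: 7.62
position: [0.4438, 0.2831, 0.1986]
tool_rot: [3.139, -0.002, 1.568]
force: [-0.3, 0.9, -0.3]
grip_width: 0.085
finger_force: 0.0
[0.4437901  0.28306186 0.19864141]
(0.03, 0.042) 2788 circle [0.4451 0.3122 0.0311] plane [0.001  0.0033 0.0351]
(0.055, 0.07) 400 circle [0.4449 0.3123 0.0092] plane [-0.0024 -0.1928  0.0617]
```

View pics/w4.png

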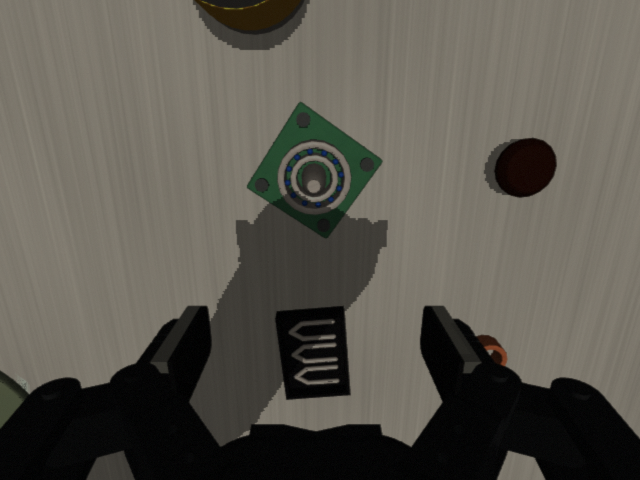

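The large bearing sits flat and centred at (314,177), and the spacer is at (490,352), lower right.

Scaled: 0.18 m / 0.6 = 0.3, -0.163 m / 0.6 = -0.2717.

```bash
python3 -m creep '[0.085,-0.0667,0.0733,0,0,0,0,0.085,-0.1333,0.1467,0,0,0,0,0.085,-0.2,0.22,0,0,0,0,0.085,-0.2717,0.3,0,0,0,0,0.085,-0.2717,0.3,0,0,0,0]';python3 -m creep '[0.085,0,0,0,0,0,0,0.085,0,0,0,0,0,0]'; python3 look.py w5 .014 .026 .6256 .1207 .03
```

```text
clock: 8.3
position: [0.6251, 0.1149, 0.1945]
tool_rot: [-3.141, 0.001, 1.563]
force: [-1.2, 1.3, -0.9]
grip_width: 0.085
finger_force: 0.0
clock: 8.55
position: [0.622, 0.1208, 0.1958]
tool_rot: [-3.141, -0.0, 1.571]
force: [-0.2, 0.2, 0.1]
grip_width: 0.085
finger_force: 0.0
[0.6219503  0.12075719 0.19582904]
(0.014, 0.026) 783 circle [0.6257 0.1212 0.0189] plane [ 0.0014 -0.0071  0.019 ]
```

Scaled: 0.193 m / 0.6 = 0.3217, 0.002 m / 0.6 = 0.0033.

```bash
python3 -m creep '[0.07,0,0.0033,0.1,0,0,0,0.07,0,0.0033,0.2,0,0,0,0.07,0,0.0033,0.275,0,0,0,0.07,0,0.0033,0.305,0,0,0,0.07,0,0.0033,0.3217,0,0,0]' 40; python3 -m creep '[0.05,0,0,0,0,0,0,0.03,0,0,0,0,0,0,0.03,0,0,0,0,0,0,0.03,0,0,0,0,0,0,0.03,0,0,0,0,0,0]' 40; python3 -m creep '[0.03,0,0,-0.05,0,0,0,0.03,0,0,-0.1333,0,0,0,0.03,0,0,-0.2333,0,0,0,0.03,0,0,-0.3167,0,0,0,0.03,0,0,-0.3167,0,0,0]'
```

```text
clock: 9.22
position: [0.6249, 0.1201, 0.003]
tool_rot: [3.141, -0.0, 1.569]
force: [0.5, -0.1, 0.5]
grip_width: 0.07
finger_force: 0.0
clock: 9.85
position: [0.6256, 0.1198, 0.0046]
tool_rot: [3.139, -0.001, 1.569]
force: [-1.7, 0.3, 6.7]
grip_width: 0.0366
finger_force: 39.2
clock: 10.48
position: [0.6266, 0.12, 0.198]
tool_rot: [3.134, -0.001, 1.568]
force: [0.0, 0.8, -1.4]
grip_width: 0.0366
finger_force: 40.4
```

Scaled: -0.183 m / 0.6 = -0.305, 0.167 m / 0.6 = 0.2783.

```bash
python3 -m creep '[0.03,0.0667,-0.0733,0,0,0,0,0.03,0.1333,-0.1467,0,0,0,0,0.03,0.2,-0.22,0,0,0,0,0.03,0.2783,-0.305,0,0,0,0,0.03,0.2783,-0.305,0,0,0,0]';python3 -m creep '[0.03,0,0,0,0,0,0,0.03,0,0,0,0,0,0]'; python3 look.py w6 .055 .07 .445 .312 .03 .03 .042 .445 .312 .045 .208 .225 .445 .287 .03
```

```text
clock: 11.1
position: [0.4388, 0.2899, 0.1932]
tool_rot: [-3.142, -0.001, 1.575]
force: [0.1, -0.4, -1.2]
grip_width: 0.0368
finger_force: 40.4
clock: 11.35
position: [0.4429, 0.2858, 0.1926]
tool_rot: [3.141, 0.0, 1.567]
force: [0.5, -0.2, -0.9]
grip_width: 0.0364
finger_force: 40.4
[0.44294911 0.28582693 0.19264009]
(0.055, 0.07) 403 circle [0.4449 0.3123 0.0091] plane [-0.0268 -0.2253  0.0619]
(0.03, 0.042) 2884 circle [0.4452 0.3124 0.031 ] plane [0.0008 0.0039 0.035 ]
(0.208, 0.225) 2455 circle [0.445  0.2923 0.0296] plane [1.000e-04 9.230e-02 2.155e-01]
```

View pics/w6.png

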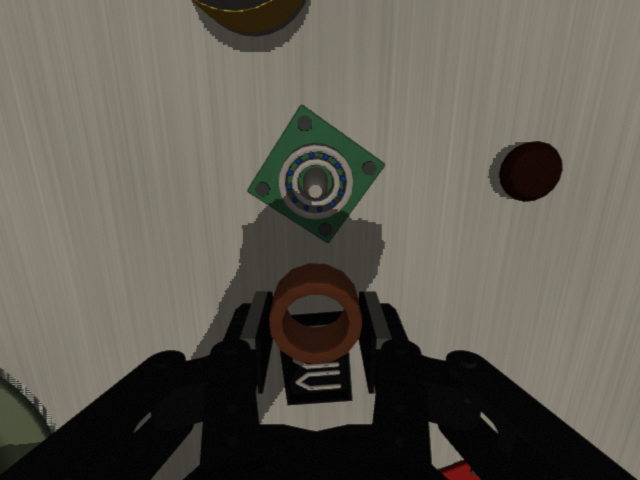

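The spacer is held upright, its top face centred at about (316,323), and the axle tip is at (315,190).

```bash
cat > held.py <<'E'
from h import *
import sys
# ring on the held part's top face in a saved-now frame: centre u v, outer/inner half axes
u,v,a,b,ai,bi=map(float,sys.argv[1:7]); t=bot.observe()["position"];c=calibration("wrist");p,d=grab_frame("wrist");W=world(d,c)
m=np.zeros((480,640),np.uint8);cv2.ellipse(m,(int(u),int(v)),(int(a),int(b)),0,0,360,255,-1);cv2.ellipse(m,(int(u),int(v)),(int(ai),int(bi)),0,0,360,0,-1)
k=W[m>0];z=np.median(k[:,2]);k=k[abs(k[:,2]-z)<.003];A=np.c_[k[:,:2]-k[:,:2].mean(0),np.ones(len(k))];f=np.linalg.lstsq(A,k[:,2],rcond=None)[0]
print("plane",f.round(4),len(k),"top-tcp",(f[2]-t[2]).round(4),"centre-tcp",(pix(u,v,f[2],c)[:2]-t[:2]).round(4),k.mean(0)[:2]-t[:2],t)
E
python3 held.py 316.5 323 42 36 36 30
```

```text
plane [0.0017 0.0019 0.2075] 1375 top-tcp 0.0149 centre-tcp [0.0023 0.0022] [0.00218781 0.00192676] [0.44291546 0.28583254 0.19261295]
```

Scaled: 0.09 m / 0.6 = 0.15, 0.0244 m / 0.6 = 0.0407.

```bash
python3 -m creep '[0.03,0.0407,0,0.05,0,0,0,0.03,0.0407,0,0.1167,0,0,0,0.03,0.0407,0,0.15,0,0,0,0.03,0.0407,0,0.15,0,0,0]'; python3 -m creep '[0.03,0,0,0.0333,0,0,0,0.03,0,0,0.0583,0,0,0,0.03,0,0,0.0833,0,0,0,0.03,0,0,0.0933,0,0,0,0.03,0,0,0.0933,0,0,0]'
```

```text
clock: 11.95
position: [0.4419, 0.3104, 0.1016]
tool_rot: [-3.14, 0.001, 1.568]
force: [-0.9, -0.1, -0.0]
grip_width: 0.0366
finger_force: 40.4
clock: 12.58
position: [0.442, 0.3113, 0.0466]
tool_rot: [-3.141, 0.0, 1.569]
force: [0.7, 0.4, 0.3]
grip_width: 0.0367
finger_force: 40.4
```

Scaled: 0.0065 m / 0.6 = 0.0108, 0.005 m / 0.6 = 0.0083.

```bash
python3 -m creep '[0.03,0,0,0.005,0,0,0,0.03,0,0,0.0083,0,0,0,0.03,0,0,0.0108,0,0,0,0.03,0,0,0.0108,0,0,0]'; python3 -m creep '[0.045,0,0,0,0,0,0,0.06,0,0,0,0,0,0,0.07,0,0,0,0,0,0,0.07,0,0,0,0,0,0]'; python3 -m creep '[0.07,0,0,-0.0333,0,0,0,0.08,0,0,-0.1,0,0,0,0.085,-0.05,0,-0.1833,0,0,0,0.085,-0.05,0,-0.2583,0,0,0,0.085,-0.05,0,-0.2583,0,0,0]';python3 look.py w7 .05 .0575 .445 .312 .022 .058 .07 .445 .312 .03 .03 .042 .445 .312 .045
```

```text
clock: 13.08
position: [0.4422, 0.3113, 0.0406]
tool_rot: [3.141, -0.0, 1.569]
force: [-1.0, -1.2, 4.5]
grip_width: 0.0365
finger_force: 40.9
clock: 13.58
position: [0.4421, 0.3113, 0.0403]
tool_rot: [3.142, -0.0, 1.569]
force: [0.0, 0.3, -0.1]
grip_width: 0.0701
finger_force: 0.0
clock: 14.2
position: [0.4433, 0.2818, 0.1984]
tool_rot: [3.137, -0.002, 1.568]
force: [0.2, 0.4, -0.6]
grip_width: 0.0848
finger_force: 0.0
[0.44333859 0.28183868 0.19839851]
(0.05, 0.0575) 1142 circle [0.4442 0.3127 0.019 ] plane [-0.0004  0.0003  0.0551]
(0.058, 0.07) 300 circle [0.4449 0.3119 0.0079] plane [-0.0049 -0.1108  0.0635]
(0.03, 0.042) 2071 circle [0.4451 0.3123 0.0311] plane [-0.0007  0.0005  0.0352]
```

```bash
python3 -c "
import cv2;p=cv2.imread('pics/w7.png')[90:270,200:440];cv2.imwrite('pics/w7c.png',cv2.resize(p,None,fx=3,fy=3,interpolation=2))"
```

```text
(no output)
```

View pics/w7c.png

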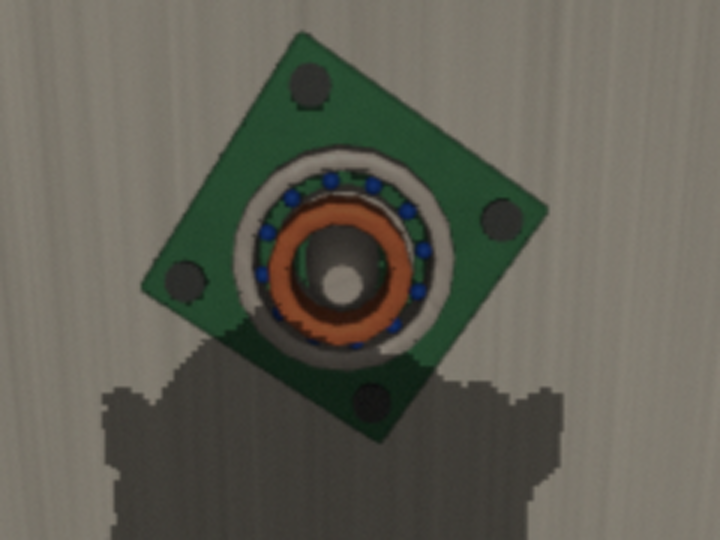

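The copper spacer is seated flat on the large bearing around the axle. Now the small bearing.

Scaled: -0.3 m / 0.6 = -0.5, -0.007 m / 0.6 = -0.0117.

```bash
python3 -m creep '[0.085,-0.1,-0.0117,0,0,0,0,0.085,-0.2,-0.0117,0,0,0,0,0.085,-0.3,-0.0117,0,0,0,0,0.085,-0.4,-0.0117,0,0,0,0,0.085,-0.5,-0.0117,0,0,0,0]';python3 -m creep '[0.085,-0.0833,0,0,0,0,0,0.085,-0.145,0,0,0,0,0,0.085,-0.145,0,0,0,0,0,0.085,-0.145,0,0,0,0,0]'; python3 look.py w8 .01 .022 .4382 -.1055 .03
```

```text
clock: 14.88
position: [0.4337, -0.0205, 0.1945]
tool_rot: [-3.14, -0.0, 1.569]
force: [2.0, 0.6, -0.1]
grip_width: 0.0848
finger_force: 0.0
clock: 15.38
position: [0.434, -0.105, 0.1947]
tool_rot: [-3.141, -0.001, 1.569]
force: [-0.6, 0.5, 0.1]
grip_width: 0.0849
finger_force: 0.0
[ 0.43399655 -0.10496256  0.19466979]
(0.01, 0.022) 1123 circle [ 0.4372 -0.1062  0.022 ] plane [-0.0003  0.0007  0.0148]
```

Scaled: 0.191 m / 0.6 = 0.3183, 0.12 m / 0.6 = 0.2.

```bash
python3 -m creep '[0.075,-0.0017,0.0017,0.1,0,0,0,0.075,-0.0017,0.0017,0.2,0,0,0,0.075,-0.0017,0.0017,0.275,0,0,0,0.075,-0.0017,0.0017,0.3033,0,0,0,0.075,-0.0017,0.0017,0.3183,0,0,0]' 40; python3 -m creep '[0.055,0,0,0,0,0,0,0.035,0,0,0,0,0,0,0.035,0,0,0,0,0,0,0.035,0,0,0,0,0,0,0.035,0,0,0,0,0,0]' 40; python3 -m creep '[0.035,0,0,-0.05,0,0,0,0.035,0,0,-0.1333,0,0,0,0.035,0,0,-0.2333,0,0,0,0.035,0,0,-0.3167,0,0,0,0.035,0,0,-0.3167,0,0,0]'
```

```text
clock: 16.05
position: [0.435, -0.1054, 0.0033]
tool_rot: [-3.14, -0.001, 1.571]
force: [-1.1, 1.0, 0.3]
grip_width: 0.0754
finger_force: 0.0
clock: 16.68
position: [0.4358, -0.1066, 0.0054]
tool_rot: [3.14, 0.0, 1.569]
force: [-2.8, 2.2, 6.8]
grip_width: 0.0417
finger_force: 39.5
clock: 17.3
position: [0.4368, -0.1073, 0.1983]
tool_rot: [3.135, 0.002, 1.568]
force: [0.5, -0.7, -1.1]
grip_width: 0.0419
finger_force: 41.2
```

Held. Back to the stub: dx = 0.287 + 0.107 = 0.394, dy = +0.007.

Scaled: 0.3 m / 0.6 = 0.5, 0.007 m / 0.6 = 0.0117.

```bash
python3 -m creep '[0.035,0.1,0.0117,0,0,0,0,0.035,0.2,0.0117,0,0,0,0,0.035,0.3,0.0117,0,0,0,0,0.035,0.4,0.0117,0,0,0,0,0.035,0.5,0.0117,0,0,0,0]';python3 -m creep '[0.035,0.0833,0,0,0,0,0,0.035,0.15,0,0,0,0,0,0.035,0.1533,0,0,0,0,0,0.035,0.1533,0,0,0,0,0,0.035,0.1533,0,0,0,0,0]'; python3 look.py w9 .05 .0575 .445 .312 .022 .058 .07 .445 .312 .03
```

```text
clock: 17.92
position: [0.4424, 0.1949, 0.1943]
tool_rot: [3.141, 0.0, 1.568]
force: [1.1, -0.2, -1.7]
grip_width: 0.0417
finger_force: 41.1
clock: 18.55
position: [0.4433, 0.284, 0.1943]
tool_rot: [3.142, 0.001, 1.567]
force: [-1.0, 0.4, -2.0]
grip_width: 0.0414
finger_force: 41.1
[0.44329867 0.28398966 0.19425891]
(0.05, 0.0575) 1161 circle [0.4442 0.3127 0.019 ] plane [-0.0015 -0.0032  0.0551]
(0.058, 0.07) 315 circle [0.4449 0.3123 0.008 ] plane [-0.0417 -0.1653  0.0633]
```

View pics/w9.png

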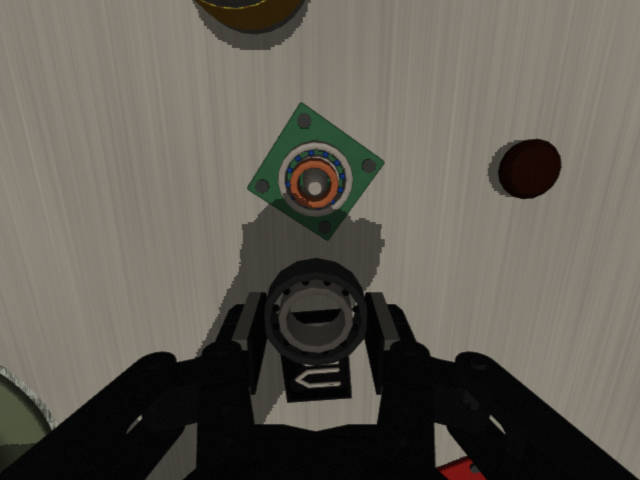

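The small bearing is held, its top face centred at about (316,320), and the axle tip is at (314,188).

```bash
python3 held.py 316.5 320 50 42 43 36
```

```text
plane [ 0.0065 -0.0037  0.204 ] 1481 top-tcp 0.0097 centre-tcp [0.0023 0.0003] [ 0.00232789 -0.00239902] [0.4433528  0.28411207 0.19434309]
```

Scaled: 0.09 m / 0.6 = 0.15, 0.0277 m / 0.6 = 0.0462.

```bash
python3 -m creep '[0.035,0.0462,-0.0008,0.05,0,0,0,0.035,0.0462,-0.0008,0.1167,0,0,0,0.035,0.0462,-0.0008,0.15,0,0,0,0.035,0.0462,-0.0008,0.15,0,0,0]'; python3 -m creep '[0.035,0,0,0.025,0,0,0,0.035,0,0,0.045,0,0,0,0.035,0,0,0.06,0,0,0,0.035,0,0,0.06,0,0,0]'
```

```text
clock: 19.15
position: [0.4422, 0.3121, 0.1034]
tool_rot: [-3.14, 0.001, 1.568]
force: [0.4, 0.2, -0.3]
grip_width: 0.042
finger_force: 41.1
clock: 19.65
position: [0.4423, 0.3128, 0.0677]
tool_rot: [-3.141, 0.001, 1.569]
force: [0.0, -0.1, -0.9]
grip_width: 0.0414
finger_force: 41.1
```

Scaled: 0.0065 m / 0.6 = 0.0108, -0.001 m / 0.6 = -0.0017.

```bash
python3 -m creep '[0.035,-0.0017,0.0008,0.0033,0,0,0,0.035,-0.0017,0.0008,0.0083,0,0,0,0.035,-0.0017,0.0008,0.0108,0,0,0,0.035,-0.0017,0.0008,0.0108,0,0,0]'; python3 -m creep '[0.05,0,0,0,0,0,0,0.065,0,0,0,0,0,0,0.07,0,0,0,0,0,0,0.07,0,0,0,0,0,0]'; python3 -m creep '[0.07,0,0,-0.0333,0,0,0,0.08,0,0,-0.1,0,0,0,0.085,-0.05,0,-0.1667,0,0,0,0.085,-0.05,0,-0.225,0,0,0,0.085,-0.05,0,-0.225,0,0,0]';python3 look.py w10 .066 .078 .445 .312 .026 .05 .0575 .445 .312 .022  .03 .042 .445 .312 .045
python3 -c "
import cv2;p=cv2.imread('pics/w10.png')[90:270,200:440];cv2.imwrite('pics/w10c.png',cv2.resize(p,None,fx=3,fy=3,interpolation=2))"
```

```text
clock: 20.15
position: [0.4431, 0.312, 0.0618]
tool_rot: [-3.142, 0.0, 1.569]
force: [0.7, 0.4, -0.9]
grip_width: 0.0419
finger_force: 41.1
clock: 20.65
position: [0.4431, 0.312, 0.0618]
tool_rot: [3.142, -0.0, 1.569]
force: [-0.4, 0.1, -0.5]
grip_width: 0.0702
finger_force: 0.0
clock: 21.28
position: [0.4441, 0.2824, 0.1991]
tool_rot: [3.138, -0.002, 1.568]
force: [-0.2, 0.2, -1.0]
grip_width: 0.0851
finger_force: 0.0
[0.44411235 0.28237558 0.19913748]
(0.066, 0.078) 1665 circle [0.4453 0.3122 0.022 ] plane [0.002  0.0077 0.0708]
(0.05, 0.0575) 355 circle [0.4458 0.3135 0.0201] plane [-0.0177  0.0402  0.0552]
(0.03, 0.042) 1305 circle [0.4451 0.3125 0.031 ] plane [ 0.0001 -0.0183  0.0352]
```

View pics/w10c.png

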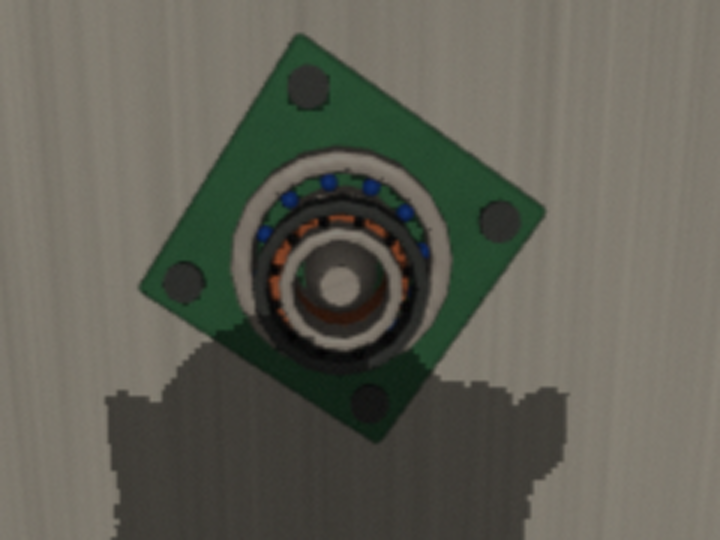

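The small bearing sits flat and centred on the spacer. Now the cap.

Scaled: -0.285 m / 0.6 = -0.475, -0.228 m / 0.6 = -0.38.

```bash
python3 -m creep '[0.085,-0.095,0.0295,0,0,0,0,0.085,-0.19,0.059,0,0,0,0,0.085,-0.285,0.0885,0,0,0,0,0.085,-0.38,0.118,0,0,0,0,0.085,-0.475,0.1475,0,0,0,0]';python3 -m creep '[0.085,-0.095,0.0295,0,0,0,0,0.085,-0.19,0.059,0,0,0,0,0.085,-0.285,0.0885,0,0,0,0,0.085,-0.38,0.118,0,0,0,0,0.085,-0.4667,0.1475,0,0,0,0]'; python3 -m creep '[0.085,0,0,0,0,0,0,0.085,0,0,0,0,0,0,0.085,0,0,0,0,0,0]'; python3 look.py w11 .014 .05 .622 -.285 .04 .03 .05 .622 -.285 .02
```

```text
clock: 21.95
position: [0.5309, -0.005, 0.1958]
tool_rot: [-3.14, -0.0, 1.569]
force: [1.0, 0.5, -0.3]
grip_width: 0.0849
finger_force: 0.0
clock: 22.58
position: [0.6188, -0.2853, 0.1952]
tool_rot: [-3.14, -0.0, 1.569]
force: [-0.0, 0.4, 0.8]
grip_width: 0.0852
finger_force: 0.0
clock: 22.95
position: [0.6189, -0.2818, 0.1965]
tool_rot: [-3.141, -0.001, 1.571]
force: [0.1, -0.2, 0.1]
grip_width: 0.0851
finger_force: 0.0
[ 0.61893403 -0.28184936  0.19649615]
(0.014, 0.05) 3402 circle [ 0.6217 -0.2856  0.0303] plane [ 0.0015 -0.0252  0.0239]
(0.03, 0.05) 100 circle [ 0.6213 -0.286   0.0044] plane [-0.022  -0.497   0.0388]
```

View pics/w11.png

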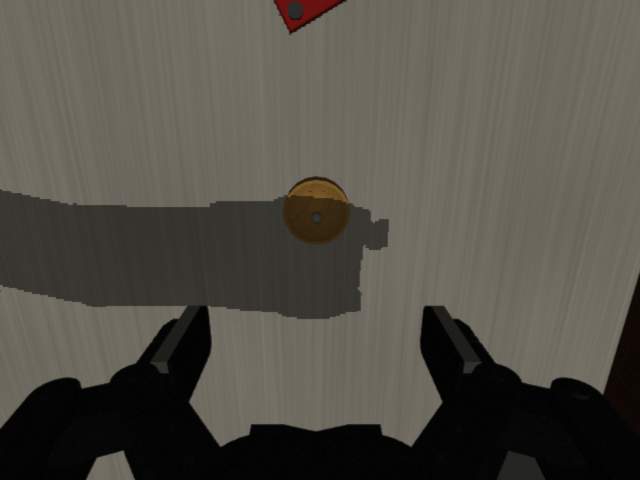

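The cap is at (316,211), its nipple at (316,217), with the fingers aligned on it.

Scaled: 0.193 m / 0.6 = 0.3217, -0.004 m / 0.6 = -0.0067.

```bash
python3 -m creep '[0.085,-0.0067,0.0008,0.1,0,0,0,0.085,-0.0067,0.0008,0.2,0,0,0,0.085,-0.0067,0.0008,0.275,0,0,0,0.085,-0.0067,0.0008,0.3033,0,0,0,0.085,-0.0067,0.0008,0.3217,0,0,0]' 50; python3 -m creep '[0.085,0,0,0,0,0,0,0.05,0,0,0,0,0,0,0.05,0,0,0,0,0,0,0.05,0,0,0,0,0,0,0.05,0,0,0,0,0,0]' 50; python3 -m creep '[0.05,0,0,-0.05,0,0,0,0.05,0,0,-0.1333,0,0,0,0.05,0,0,-0.2333,0,0,0,0.05,0,0,-0.3333,0,0,0,0.05,0,0,-0.3333,0,0,0]'
```

```text
clock: 23.62
position: [0.62, -0.2871, 0.0042]
tool_rot: [3.141, 0.0, 1.569]
force: [0.4, -0.7, 0.4]
grip_width: 0.085
finger_force: 0.0
clock: 24.25
position: [0.6201, -0.2877, 0.0057]
tool_rot: [3.14, 0.001, 1.568]
force: [-4.4, 1.9, 14.6]
grip_width: 0.058
finger_force: 50.6
clock: 24.88
position: [0.6214, -0.288, 0.2097]
tool_rot: [3.134, 0.003, 1.568]
force: [-0.4, -0.0, -2.3]
grip_width: 0.0576
finger_force: 54.4
```

Units first: shifts go in shares of 60 cm and turns go in shares of 2 rad. So 0.285 m / 0.6 = 0.475, 0.228 m / 0.6 = 0.38.

```bash
python3 -m creep '[0.05,0.095,-0.0295,0,0,0,0,0.05,0.19,-0.059,0,0,0,0,0.05,0.285,-0.0885,0,0,0,0,0.05,0.38,-0.118,0,0,0,0,0.05,0.475,-0.1475,0,0,0,0]';python3 -m creep '[0.05,0.095,-0.0295,0,0,0,0,0.05,0.19,-0.059,0,0,0,0,0.05,0.285,-0.0885,0,0,0,0,0.05,0.38,-0.118,0,0,0,0,0.05,0.4667,-0.1475,0,0,0,0]'; python3 -m creep '[0.05,0.01,0,0,0,0,0,0.05,0.01,0,0,0,0,0,0.05,0.01,0,0,0,0,0]'; python3 look.py w12 .066 .078 .445 .312 .026
```

```text
clock: 25.5
position: [0.5304, -0.0006, 0.2036]
tool_rot: [3.142, 0.0, 1.569]
force: [0.8, 1.9, -1.4]
grip_width: 0.058
finger_force: 54.4
clock: 26.12
position: [0.4426, 0.2797, 0.2037]
tool_rot: [3.141, -0.0, 1.569]
force: [1.1, -0.9, -0.3]
grip_width: 0.0577
finger_force: 54.4
clock: 26.5
position: [0.444, 0.2826, 0.2036]
tool_rot: [-3.141, 0.001, 1.567]
force: [0.2, 0.5, -1.2]
grip_width: 0.0577
finger_force: 54.4
[0.44402454 0.28260105 0.20358811]
(0.066, 0.078) 1613 circle [0.4449 0.3121 0.0221] plane [0.0003 0.0042 0.0708]
```

View pics/w12.png

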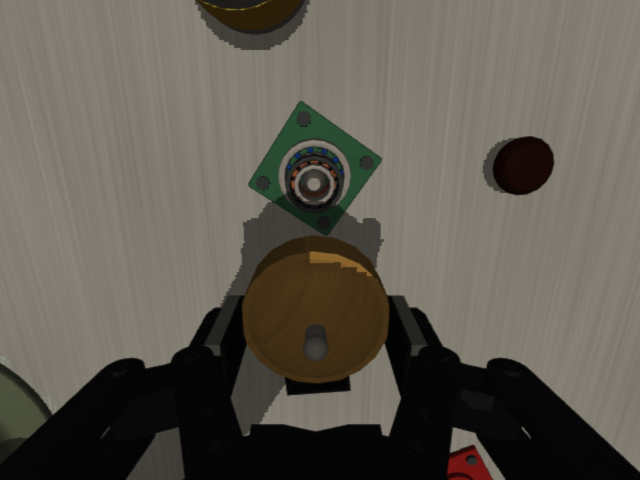

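The cap is held upright, its nipple top at (316,347), and the small bearing is centred at about (315,178).

```bash
python3 - <<'E'
from h import *
t=bot.observe()["position"];c=calibration("wrist");p,d=grab_frame("wrist");W=world(d,c)
k=W[341:353,310:322].reshape(-1,3);z=np.median(k[:,2]);print("nipple",z-t[2],pix(316,347,z,c)[:2]-t[:2])
k=W[(W[...,2]>t[2]+.008)&(W[...,2]<t[2]+.026)&(np.hypot(W[...,0]-t[0],W[...,1]-t[1])<.045)]
print([ (round(a-t[2],4),W[v,316,1]-t[1]) for v in range(250,385,15) for a in[W[v,316,2]]],t)
E
```

```text
nipple 0.03391773600539233 [0.00202779 0.00446578]
[(np.float64(0.0127), np.float64(0.032041079168332154)), (np.float64(0.0157), np.float64(0.027243379025388537)), (np.float64(0.0191), np.float64(0.022747134377164413)), (np.float64(0.0201), np.float64(0.017121821908260226)), (np.float64(0.0213), np.float64(0.01161446227399976)), (np.float64(0.0226), np.float64(0.006035972878129459)), (np.float64(0.0322), np.float64(0.0061084629735598805)), (np.float64(0.0357), np.float64(0.0025393551139039627)), (np.float64(0.0187), np.float64(-0.01704315840887838))] [0.44410169 0.28264186 0.20367112]
```

```bash
python3 -m creep '[0.05,0.045,-0.0017,0.05,0,0,0,0.05,0.045,-0.0017,0.1167,0,0,0,0.05,0.045,-0.0017,0.175,0,0,0,0.05,0.045,-0.0017,0.1867,0,0,0,0.05,0.045,-0.0017,0.1867,0,0,0]'; python3 -m creep '[0.05,0,0,0.01,0,0,0,0.05,0,0,0.02,0,0,0,0.05,0,0,0.03,0,0,0,0.05,0,0,0.0367,0,0,0,0.05,0,0,0.0367,0,0,0]'
```

```text
clock: 27.22
position: [0.443, 0.3109, 0.0924]
tool_rot: [3.141, -0.0, 1.568]
force: [-0.0, -0.4, -0.8]
grip_width: 0.058
finger_force: 54.3
clock: 27.85
position: [0.4425, 0.311, 0.0695]
tool_rot: [-3.141, 0.0, 1.569]
force: [0.5, -0.2, -0.8]
grip_width: 0.0576
finger_force: 54.3
```

Scaled: 0.0055 m / 0.6 = 0.0092, 0.004 m / 0.6 = 0.0067.

```bash
python3 -m creep '[0.05,0,0,0.0033,0,0,0,0.05,0,0,0.0067,0,0,0,0.05,0,0,0.0092,0,0,0,0.05,0,0,0.0092,0,0,0]'; python3 -m creep '[0.065,0,0,0,0,0,0,0.075,0,0,0,0,0,0,0.085,0,0,0,0,0,0,0.085,0,0,0,0,0,0]'; python3 -m creep '[0.085,0,0,-0.0333,0,0,0,0.085,0,0,-0.1,0,0,0,0.085,-0.05,0,-0.1667,0,0,0,0.085,-0.05,0,-0.225,0,0,0,0.085,-0.05,0,-0.225,0,0,0]';python3 look.py w13 .074 .08 .445 .312 .032 .07 .09 .445 .312 .035 .092 .105 .445 .312 .02
python3 -c "
import cv2;p=cv2.imread('pics/w13.png')[60:300,160:480];cv2.imwrite('pics/w13c.png',cv2.resize(p,None,fx=2.5,fy=2.5,interpolation=2))"
```

```text
clock: 28.35
position: [0.4426, 0.3109, 0.0642]
tool_rot: [-3.141, 0.0, 1.569]
force: [-0.1, 0.3, -1.1]
grip_width: 0.0576
finger_force: 54.3
clock: 28.85
position: [0.4426, 0.311, 0.0643]
tool_rot: [-3.142, -0.0, 1.569]
force: [0.1, 0.2, -0.1]
grip_width: 0.0851
finger_force: 0.0
clock: 29.48
position: [0.4435, 0.2815, 0.2028]
tool_rot: [3.137, -0.002, 1.568]
force: [-0.3, 0.9, 0.9]
grip_width: 0.085
finger_force: 0.0
[0.44352731 0.2815194  0.20284253]
(0.074, 0.08) 1770 circle [0.4446 0.3132 0.03  ] plane [-0.0012 -0.0009  0.078 ]
(0.07, 0.09) 5043 circle [0.4446 0.3133 0.0301] plane [-0.0004 -0.0174  0.0815]
(0.092, 0.105) 134 circle [0.4444 0.3131 0.0043] plane [-0.0481 -0.2101  0.0976]
```

View pics/w13c.png

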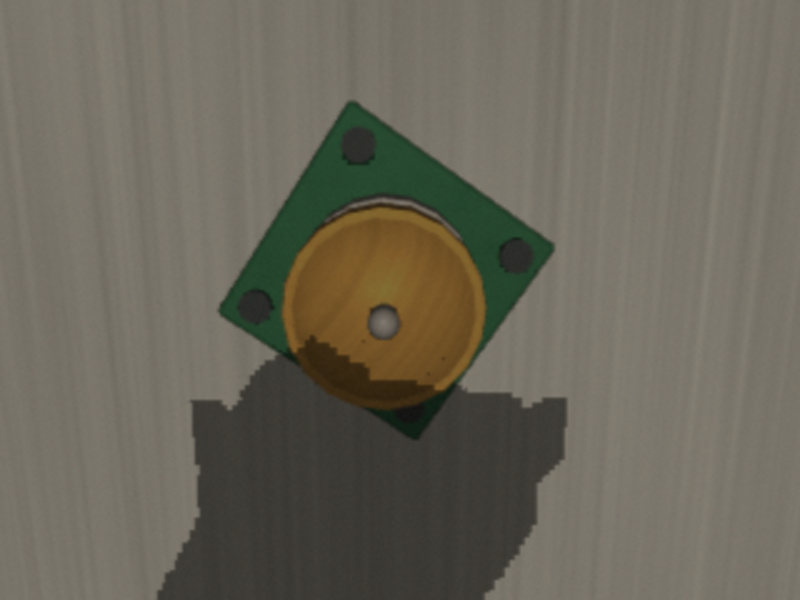

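```bash
python3 - <<'E'
from h import *
c=calibration("wrist");p,d=grab_frame("wrist");W=world(d,c)
k=W[(np.hypot(W[...,0]-.4445,W[...,1]-.313)<.005)];print("nipple max",np.percentile(k[:,2],99))
for s in((1,0),(-1,0),(0,1),(0,-1)):
    q=np.array([.4446,.3132])+.025*np.array(s);m=np.hypot(W[...,0]-q[0],W[...,1]-q[1])<.003;z=W[m][:,2];print(s,np.median(z[z>.05]).round(4))
p,d=grab_frame("side");cv2.imwrite("pics/side1.png",cv2.resize(p[100:300,150:420],None,fx=2.5,fy=2.5))
E
```

```text
nipple max 0.10031054148048127
(1, 0) 0.0791
(-1, 0) 0.0791
(0, 1) 0.079
(0, -1) 0.276
```

View pics/side1.png

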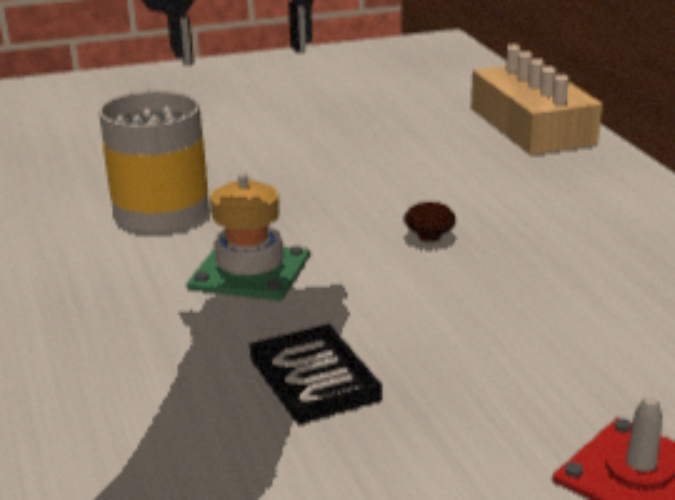

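The side view shows the full, level stack on the green stub: large bearing, spacer, and the cap hiding the small bearing, at about (245,225) in the crop. The bystanders have not moved and the gripper is clear.

```bash
python3 -c "
from workcell import job
print(job.job_done())"
```

```text
the job is handed in; nothing more can be done
None
```

The green stub axle is built up in the order asked (large bearing, spacer, small bearing, cap), with each part measured flat and the cap fully down; the tin, knob and clip tray were not touched, and the job was handed in at about 30 s of the 112 s allowed.

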